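Clear the card reader's stand and dock the reader

ROBOT

A 6-joint arm with a two-finger parallel gripper is mounted at the origin on a cart in front of the work surface, level with it; the furniture and walls round the work are solid. World frame = base frame: x ahead of the robot, y to its left, z up, the work surface at z = 0. Lengths are in mm, angles in rad, forces in N, time in s.
With the tool pointing down it reaches from about 300 to 875 mm from the base axis. Payload 4.2 kg.
Tool frame: the origin (TCP) lies at the very end of the fingers, on their centre line; the grasp point (between the pads) lies 19 mm behind it; z points along the fingers, y is the line along which they close (so a half turn about z gives the same grasp; the last joint's range is limited). The gripper opens to 85 mm and grips with 20 to 120 N. Pads are 22 mm wide; open, the fingers measure 114 mm over their backs; the gripper's body (76 mm by 85 mm) begins 54 mm behind the grasp point. The pads swing forward as they close: fully open they stand 13 mm farther back than shut.
Start: joints at [-1.205, 0.32, 1.565, -0, 1.257, -0.02], TCP at [216.377, -532.75, 231.338] pointing down, gripper open.
Joint ranges: [-3.11, 3.11], [-0.84, 2.01], [0.21, 2.61], [-1.34, 4.49], [0.05, 2.63], [-2.56, 2.56]. Speed limits (rad/s): [2.57, 2.57, 3.14, 3.14, 3.14, 3.14].

INTERFACE

Orientations are given as a unit quaternion [x, y, z, w].
In Python, from station import manip gives the robot as it stands. The module is installed in compiled form; this text tells all that it offers.
- The arm moves only by the tool jog_arm, never from a script. Its argument "series" is text: rows parted by semicolons, each of 5 numbers parted by spaces: the finger opening in mm, from 0 to 85.4, then the shift along the tool's x, y, z in mm, then the turn about the tool's z in rad. A call has 1 to 8 rows; each row shifts and turns the commanded pose from where the row before left it, along the tool's axes as they then stand; what a row does not reach is not made up. A row lasts 1/10 s, in which the tool goes at most 50 mm and 8.59 degrees, less where a joint would pass 70% of its speed; a pose out of reach is approached as far as the arm can. A call with a gripper value outside its range is refused whole. The fingers move at their own pace and stop on an object; "force" is the grip in N (left out, the last holds). Time passes only in rows, so rows that do not move let the fingers close. It gives the time, the measured TCP pose, the force, the opening and the grip force at its end, in the units of the state.
- manip.state(): the state, without advancing time (a new reading comes with each control period).
- manip.read_camera(name): name is "side" or "top" or "wrist"; returns a dict with "color" (480x640x3 uint8, blue, green, red), "range_z" (480x640 float32, mm along the optical axis (not along the pixel's ray), 0 where there is no reading), "fx", "fy", "cx", "cy" (pixels), "dist" ([k1, k2, p1, p2, k3] as OpenCV has them; the pictures are not rectified), "rvec" (rotation vector, rad) and "tvec" (3), from world to camera coordinates, as OpenCV has them; the wrist camera has in their place "mount" (4x4, takes a point from camera to tool coordinates, whose origin is the TCP and whose axes are the flange's). Camera axes: x right, y down, z forward; pixel columns grow to the right and rows downward; lengths in mm; the calibration is good to about 2 mm. A picture is of the moment at which its call begins: read the wrist's pose just before it.
- manip.close_job(): hands the job in; it is judged then, once.
The state is a dict: "time_s": time; "q": joint angles; "joint_velocities": joint speeds; "effort": joint torques, N m; "position": TCP position; "tool_rot": TCP orientation; "contact_force": force on the tool from outside, world axes, zero at the start; "wrist_torque": the same for the moment, N m; "opening": finger opening in mm; "grasp_force": force on a finger pad.
Only numpy, scipy, OpenCV 4.12 (cv2) and the standard library are available. Lean on these libraries where they do the work, as an engineer would, in place of code of your own. Each camera call takes 0.05 s, during which the arm holds its last target. There are 200 camera calls.

TASK

The card reader belongs in the sloping stand whose side cheeks just fit its width, but a roll of coins has been left lying in that stand. First put the coin roll into the open coin tray, so that it lies on the tray's floor; then set the card reader gently in its stand, lying on its back flat on the slope, screen end uppermost, between the cheeks and resting on the ledge. Do not knock the other things about, including the coin roll that is already in the tray.

Things in the scene. Friction and masses are not known exactly. Their poses are not given: they have to be found in the camera images.
- card_reader: Hand-held card reader with a screen and keys, 100 x 66 x 19 mm, 0.1 to 0.2 kg, lying on its back on the worktop. Origin: centre of its underside; x points along its 100 mm length to the screen end, y across its 66 mm width, z out of its face. Grasp it across the 66 mm.
- reader_top (a point): Middle of the reader's screen end, 50 mm from its centre along its x, half-way up its thickness.
- stand_narrow: Fixed sloping stand, grey plastic on a dark steel foot, 82 mm wide, 105 deep, 70 high; 72 mm clear between the cheeks at its foot. Origin: centre of its underside; x to its high back edge, y to its left, z up. The reader fits it with 3 mm play each side; the coin roll lies in it. It may be the left or the right stand.
- stand_narrow_seat (a point): Point on the narrow stand's plate, 50 mm up the slope from the ledge, midway across: where the reader's origin must be when it rests on the ledge.
- stand_narrow_foot (a point): Where the narrow stand's flat plate meets its ledge, midway across: (-45, 0, 24) mm in the stand's frame. From here the plate rises 25 degrees (0.436 rad) towards the stand's +x for 108 mm. The ledge stands 12 mm square to the plate. Two cheeks, 5 mm thick, 12 mm high, flank the lowest 28 mm of the plate; above them it is 50 mm wide, nothing beside it.
- stand_wide: Fixed sloping stand, grey plastic on a dark steel foot, 108 mm wide, 105 deep, 70 high; 98 mm clear between the cheeks at its foot. Origin: centre of its underside; x to its high back edge, y to its left, z up. Of the same shape, but too wide for the reader; it stays empty.
- loose_roll: Paper roll of coins, 74 mm long, 21 mm thick (the fingers close on it to 16 mm), about 0.12 kg. It lies up and down the narrow stand's slope, one end on the ledge, up to 10 mm off the middle. Origin: middle of its underside; y along its length, x across, z away from the slope. Grasp it across its thickness, square to the slope, above the cheeks.
- coin_tray: Fixed open tray of black plastic, 115 x 150 x 26 mm with 5 mm walls and floor. Origin: centre of its underside; x across the 115 mm (away from the robot), y along the 150 mm. Its front half (towards -x) is free.
- tray_roll: Another coin roll of the same size, which already lies in the tray along the tray's y, by the far wall (about 36 mm from the tray's middle). Loose; leave it there.
- salt_shaker: Bystander: glass salt shaker, 42 mm across, 85 mm high, loose. Origin: centre of its underside.
- glue_stick: Bystander: glue stick standing on end, 23 mm across, 88 mm high, loose. Origin: centre of its underside.
- marker: Bystander: black felt marker, 14 x 138 x 17 mm, loose, lying on the worktop. Origin: middle of its underside; y along its length.

How it is judged:
By the outcome, as a careful person would: the job done as asked, in the order asked, and still so for the second after the job is handed in, with the robot touching nothing.
It also fails if it takes over 51 s, if anything falls off the work surface, if the arm or the gripper's body presses on something with over 40 N, if the wrist force passes 120 N, or if a joint passes its speed limit or range.

## Working session

There is one attempt and no reset: what is moved stays moved. The work goes in short steps, Python scripts to look and compute and a tool call to move; the robot and the scene stay as the last step left them, time stands still between calls to the robot, and variables do not carry over. Pictures are saved under pics/ and viewed, at most 10 in all, crops included, and the job is handed in when it is done.

Besides the shell and the picture viewer there is one more tool, called after "Request:" by a JSON object that holds its "fn" and its "kwargs". jog_arm: Moves the arm, as the interface text tells. Its arguments: {"type":"object","properties":{"series":{"type":"string"},"force":{"type":"number"}},"required":["series"]}

```bash
mkdir -p pics
cat > h.py <<'E'
import numpy as np, cv2, pickle
from scipy.spatial.transform import Rotation as R
from station import manip
def grab(n):
    s=manip.state(); d=manip.read_camera(n)
    if 'mount' in d:
        T=np.eye(4);T[:3,:3]=R.from_quat(s['tool_rot']).as_matrix();T[:3,3]=s['position']
        d['c2w']=T@np.array(d['mount'])
    else:
        T=np.eye(4);T[:3,:3]=cv2.Rodrigues(np.array(d['rvec'],float))[0];T[:3,3]=np.ravel(d['tvec']);d['c2w']=np.linalg.inv(T)
    K=np.array([[d['fx'],0,d['cx']],[0,d['fy'],d['cy']],[0,0,1]]);dist=np.array(d['dist'],float)
    v,u=np.mgrid[0:480,0:640].astype(np.float64)
    p=cv2.undistortPoints(np.stack([u.ravel(),v.ravel()],1)[:,None],K,dist)[:,0]
    z=d['range_z'].ravel().astype(float)
    X=np.c_[p*z[:,None],z]@d['c2w'][:3,:3].T+d['c2w'][:3,3]
    X[z==0]=np.nan
    d['X']=X.reshape(480,640,3);return d
def save(n,tag):
    d=grab(n);cv2.imwrite(f'pics/{tag}.png',d['color']);np.savez(f'{tag}.npz',X=d['X'],c=d['color'],c2w=d['c2w']);return d
E
python3 - <<'E'
from h import *
for n in('top','side'):
    d=save(n,n+'0'); print(n,d['c2w'].round(2).tolist(),d['fx'])
print(manip.state())
E
```

```text
top [[0.02, -1.0, 0.1, 479.48], [-1.0, -0.02, -0.02, 157.62], [0.02, -0.1, -1.0, 1278.72], [0.0, 0.0, 0.0, 1.0]] 553.7537018684664
side [[1.0, 0.03, -0.01, 601.05], [0.02, -0.5, 0.87, -612.13], [0.02, -0.87, -0.5, 507.54], [0.0, 0.0, 0.0, 1.0]] 440.4778332002985
{'time_s': 0.1, 'q': array([-1.20497411e+00,  3.20226694e-01,  1.56554824e+00, -3.20910234e-05,
        1.25740267e+00, -1.99827255e-02]), 'joint_velocities': array([ 0.00063972, -0.0004969 , -0.00434945,  0.00020157, -0.00099001,
       -0.0001363 ]), 'effort': array([-1.21306657e-04, -4.16409051e+01, -2.34705126e+01, -1.14779332e-04,
        4.86925317e-03,  1.30352880e-06]), 'position': array([ 216.22468602, -532.33892813,  230.57048182]), 'tool_rot': array([ 9.81450683e-01,  1.91713142e-01, -1.51385652e-04, -7.78033708e-04]), 'contact_force': array([-0.77482042, -1.18549905, -0.27157366]), 'wrist_torque': array([ 0.0220211 ,  0.03489898, -0.01784407]), 'grasp_force': 0.0, 'opening': 85.47730251395333}
```

View pics/top0.png

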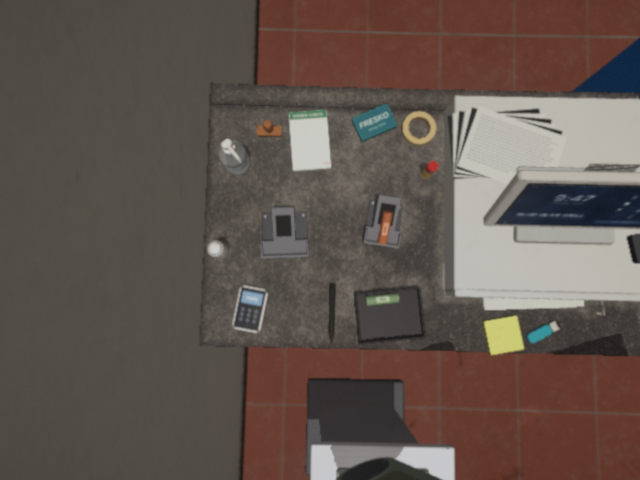

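View pics/side0.png

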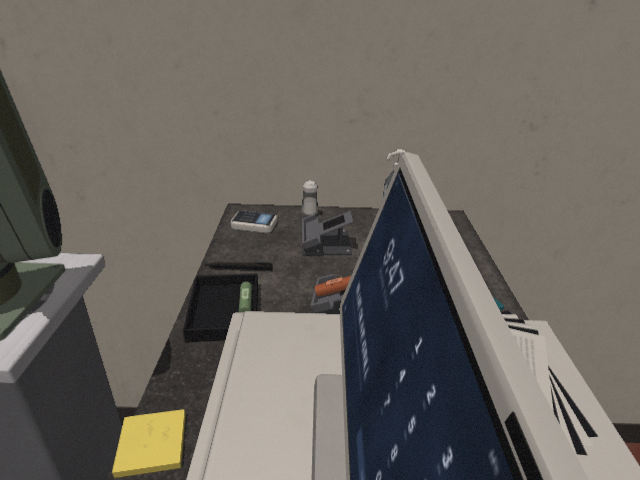

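The top view shows the narrow stand at (383,221) with the orange roll in it, and the wide stand at (285,231). The reader is at (250,309), screen end up (+x), and the tray is at (389,314) with the green roll in it. The marker is at (332,312), the salt shaker at (216,248) and the glue stick at about (430,168). The side view confirms this layout, with the monitor towards −y.

Run:
```python
from h import *
D=np.load('top0.npz');X=D['X'];c=D['c']
for n,(u,v) in dict(reader=(250,309),rtop=(254,298),narrowroll=(385,228),plate=(389,205),tray=(389,325),troll=(382,299),wall_l=(357,315),wall_r=(421,313),marker=(332,312),salt=(216,246),glue=(432,167),stamp=(427,172),worktop=(300,300),shelf=(448,200)).items(): print(n,X[v,u].round(0))
d=manip.read_camera('wrist');print(np.array(d['mount']).round(2).tolist(),d['fx'])
hsv=cv2.cvtColor(c,cv2.COLOR_BGR2HSV)
def pca(m,t):
    P=X[m];P=P[~np.isnan(P[:,0])];mu=np.median(P,0);q=P[:,:2]-P[:,:2].mean(0);w,V=np.linalg.eigh(q.T@q);print(t,len(P),mu.round(1),P.mean(0).round(1),'axis deg',np.degrees(np.arctan2(V[1,1],V[0,1])),'len',np.ptp(q@V,axis=0))
Z=X[...,2]
def box(u0,u1,v0,v1):
    m=np.zeros((480,640),bool);m[v0:v1,u0:u1]=1;return m
pca(box(225,275,280,340)&(Z>10),'reader')
pca(box(360,410,190,255)&(Z>12),'narrow')
pca(box(350,430,280,345)&(Z>13),'traywalls')
pca(box(360,410,190,255)&(hsv[...,0]<15)&(hsv[...,1]>150),'roll')
pca(box(322,342,275,345)&(Z>9),'marker')
```

```text
reader [445. 302.  20.]
rtop [469. 294.  17.]
narrowroll [630.   5.  59.]
plate [682.  -3.  62.]
tray [415. -13.   8.]
troll [473.   6.  28.]
wall_l [436.  61.  26.]
wall_r [444. -81.  32.]
marker [441. 117.  12.]
salt [580. 373.  82.]
glue [764. -94.  87.]
stamp [758. -87.  64.]
worktop [467. 191.   4.]
shelf [ 698. -137.   53.]
[[0.0, -0.95, -0.32, 81.96], [1.0, 0.0, 0.0, -1.02], [0.0, -0.32, 0.95, -141.9], [0.0, 0.0, 0.0, 1.0]] 354.0689174132566
reader 1278 [444.5 302.5  19.4] [444.6 302.4  19.3] axis deg 170.11254507141396 len [66.19268537 99.22803407]
narrow 1387 [637.6   4.6  49. ] [643.    4.3  48.5] axis deg 173.26061557171582 len [ 82.87122151 111.77796208]
traywalls 896 [466.1  -2.7  25.1] [447.2  -7.9  24.6] axis deg 86.01500574849655 len [138.53364906 167.46504117]
roll 101 [649.7   5.2  67.1] [638.5   4.8  61.9] axis deg 171.54709741739202 len [17.18526366 63.06492   ]
marker 292 [448.  118.5  13.6] [447.2 118.6  13.6] axis deg -179.77007140075585 len [ 13.77673994 132.88199047]
```

Request:
{"fn": "jog_arm", "kwargs": {"series": "85 36 -32 -6; 85 36 -32 -6"}}

```text
validation failed for argument at $.se...
```

Request:
{"fn": "jog_arm", "kwargs": {"series": "85 36 -32 -6 0; 85 36 -32 -6 0; 85 36 -32 -6 0; 85 36 -32 -6 0; 85 36 -32 -6 0; 85 36 -32 -6 0; 85 36 -32 -6 0; 85 36 -32 -6 0"}}

```text
time_s: 0.95
position: [387.2, -185.3, 279.5]
tool_rot: [0.981, 0.192, 0.0, 0.0]
contact_force: [0.7, -0.7, 0.1]
opening: 84.9
grasp_force: 0.0
```

Request:
{"fn": "jog_arm", "kwargs": {"series": "85 31 -27 0 0; 85 31 -27 0 0; 85 31 -27 0 0; 85 31 -27 0 0; 85 31 -27 0 0; 85 0 0 0 0.14; 85 0 0 0 0.14; 85 0 0 0 0.14"}}

```text
time_s: 1.75
position: [479.6, -3.2, 278.9]
tool_rot: [1.0, -0.019, -0.0, 0.0]
contact_force: [-0.3, 0.3, 0.0]
opening: 85.0
grasp_force: 0.0
```

Request:
{"fn": "jog_arm", "kwargs": {"series": "85 45 0 0 0.08; 85 45 0 0 0; 85 40 0 0 0; 85 0 0 0 0"}}

```text
time_s: 2.15
position: [612.8, -15.6, 276.9]
tool_rot: [0.998, -0.057, -0.0, 0.0]
contact_force: [-1.2, -0.7, 0.2]
opening: 85.3
grasp_force: 0.0
```

Run:
```python
from h import *
s=manip.state();print(s['time_s'],s['position'],s['tool_rot'],s['q'])
d=save('wrist','w1')
```

```text
2.15 [612.84258829 -15.55824464 276.92529865] [ 9.98358774e-01 -5.72686693e-02 -1.86544338e-04  1.54558565e-04] [-4.39837026e-02  3.57854588e-01  1.39278469e+00 -3.09085866e-04
  1.39133055e+00  1.64146790e+00]
```

View pics/w1.png

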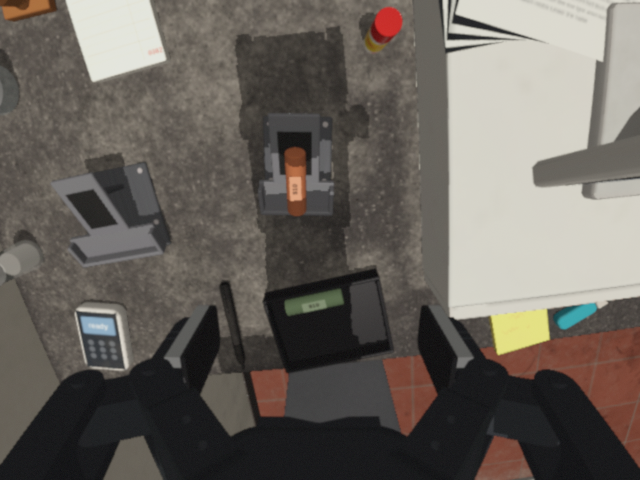

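The wrist view shows the narrow stand at (298,165), with the orange roll running from (295,155) to (297,212). The tray is at (328,320) with the green roll at (314,302). The reader is at (102,336) and the marker at (232,320).

```bash
cat > fit.py <<'E'
from h import *
D=np.load('w1.npz');X=D['X'];c=D['c'];Z=X[...,2]
hsv=cv2.cvtColor(c,cv2.COLOR_BGR2HSV)
def box(u0,u1,v0,v1):
    m=np.zeros((480,640),bool);m[v0:v1,u0:u1]=1;return m
def rect(m,t):
    P=X[m];(cx,cy),(w,h),a=cv2.minAreaRect(P[:,:2].astype(np.float32));print(t,len(P),'c',round(cx,1),round(cy,1),'wh',round(w,1),round(h,1),'ang',round(a,2),'zmed',np.median(P[:,2]).round(1))
    q=P[:,:2]-P[:,:2].mean(0);w,V=np.linalg.eigh(q.T@q);print('   pca',P.mean(0).round(1),np.degrees(np.arctan2(V[1,1],V[0,1])).round(2))
roll=box(280,312,140,220)&((hsv[...,0]<14)|(hsv[...,0]>172))&(hsv[...,1]>130)
rect(roll,'roll')
st=box(255,340,105,222)&(Z>18);rect(st,'stand>18')
# plane of plate
pl=box(262,325,112,190)&(Z>25)&~cv2.dilate(roll.astype(np.uint8),np.ones((5,5))).astype(bool)
P=X[pl];best=0;rng=np.random.default_rng(0)
for _ in range(500):
    a=P[rng.choice(len(P),3,False)];n=np.cross(a[1]-a[0],a[2]-a[0]);l=np.linalg.norm(n)
    if l<50: continue
    n/=l; n*=np.sign(n[2]); 
    if n[2]<.85 or n[2]>.95: continue
    i=abs((P-a[0])@n)<1.5
    if i.sum()>best: best=i.sum();I=i
Q=P[I];cc=Q.mean(0);n=np.linalg.svd(Q-cc)[2][2];n*=np.sign(n[2])
print('plate',best,len(P),cc.round(1),'n',n.round(3),'slope',np.degrees(np.arccos(n[2])).round(2),'az up',np.degrees(np.arctan2(-n[1],-n[0])).round(2))
h=(X-cc)@n
rect(box(262,325,112,190)&(abs(h)<2)&(Z>45),'plate upper')
rect(box(262,325,112,190)&(abs(h)<2)&(Z>32),'plate all')
# roll top height
print('roll h max', np.percentile(h[roll],[50,90,98]).round(1))
rect(roll&(h>12),'rolltop')
rd=box(70,135,295,375)&(Z>14);rect(rd,'reader')
rect(box(255,400,260,375)&(Z>18)&(Z<35),'tray')
g=box(275,350,285,320)&(hsv[...,0]>40)&(hsv[...,0]<85)&(hsv[...,1]>60);rect(g,'trayroll')
print('worktop z',np.median(Z[230:260,180:215]),'tray floor',np.median(Z[320:345,310:340]))
np.savez('pl.npz',cc=cc,n=n,h=h)
# zoomed
k=cv2.resize(c[100:225,245:350],None,fx=5.5,fy=4.8,interpolation=cv2.INTER_CUBIC)
cv2.imwrite('pics/z1.png',np.clip(k.astype(float)*1.6,0,255).astype(np.uint8))
E
python3 fit.py
```

```text
roll 1003 c 633.6 7.8 wh 22.0 74.1 ang 82.27 zmed nan
   pca [nan nan nan] nan
stand>18 5945 c 648.2 6.3 wh 82.1 109.6 ang 83.24 zmed 51.1
   pca [646.7   5.7  49.1] 172.75
plate 2627 2957 [669.7   3.6  54.2] n [-0.421  0.053  0.906] slope 25.09 az up -7.19
plate upper 2213 c 674.3 2.7 wh 50.0 54.8 ang 83.23 zmed 60.3
   pca [680.2   1.6  59.2] 79.01
plate all 2942 c 663.0 7.4 wh 67.7 78.6 ang 83.39 zmed 56.4
   pca [669.2   3.5  54. ] 167.97
roll h max [nan nan nan]
rolltop 893 c 631.5 7.2 wh 20.6 70.1 ang 82.6 zmed 62.3
   pca [636.7   5.8  59. ] 172.78
reader 2919 c 539.0 207.8 wh 101.9 375.0 ang 43.62 zmed 18.5
   pca [460.2 287.7  37.3] 127.89
tray 2801 c 438.4 -9.4 wh 116.3 150.7 ang 7.08 zmed 24.4
   pca [451.5  -3.8  23.7] 80.14
trayroll 752 c 466.0 6.3 wh 23.9 81.8 ang 25.47 zmed nan
   pca [nan nan nan] nan
worktop z nan tray floor nan
```

View pics/z1.png

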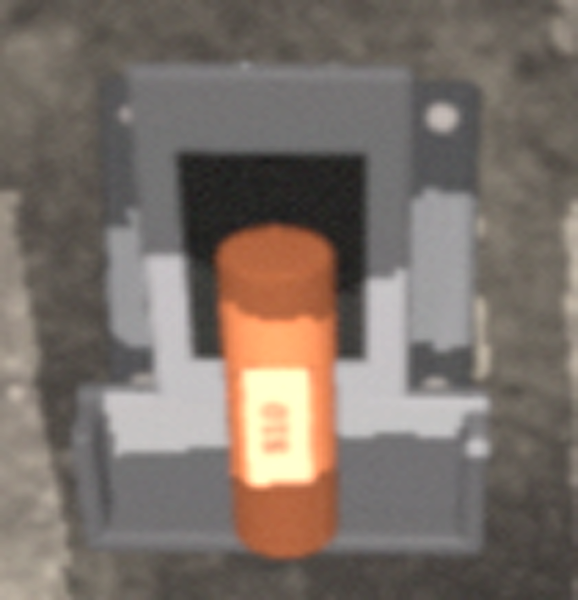

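Enlarged, the roll lies on the midline, with its ends at about y=240 and y=545 in the crop. The cheeks are at the bottom corners. The fit holds up: stand width 82.1, slope 25.1°, foot height 23.4 against a nominal 24. This gives a stand yaw of −0.12 and an origin near (649, 6).

Request:
{"fn": "jog_arm", "kwargs": {"series": "50 31 -25 0 0.006; 50 0 0 45 0; 50 0 0 45 0; 50 0 0 45 0; 50 0 0 45 0; 50 0 0 30 0; 50 0 0 0 0", "force": 30}}

```text
time_s: 2.9
position: [638.0, 6.4, 65.0]
tool_rot: [0.998, -0.06, -0.005, 0.0]
contact_force: [0.2, 0.2, -0.1]
opening: 49.8
grasp_force: 0.0
```

```bash
sed -i 's/rd=box(70,135,295,375)&(Z>14)/rd=box(70,135,295,375)\&(Z>14)\&(Z<24)/; s/P=X\[m\];(cx/P=X[m];P=P[~np.isnan(P[:,0])];(cx/' fit.py; python3 fit.py | grep -A1 -E "^(roll|reader|tray)"; python3 -c "
from h import *
d=save('wrist','w2')"
```

```text
roll 1002 c 633.6 7.8 wh 22.0 74.1 ang 82.27 zmed 62.0
   pca [639.9   5.4  59.2] 172.97
--
roll h max [nan nan nan]
rolltop 893 c 631.5 7.2 wh 20.6 70.1 ang 82.6 zmed 62.3
   pca [636.7   5.8  59. ] 172.78
reader 2744 c 445.9 305.4 wh 67.7 100.8 ang 78.83 zmed 18.4
   pca [449.2 302.9  18.3] 170.53
tray 2801 c 438.4 -9.4 wh 116.3 150.7 ang 7.08 zmed 24.4
   pca [451.5  -3.8  23.7] 80.14
trayroll 750 c 477.0 10.4 wh 26.9 79.6 ang 8.27 zmed 22.9
   pca [478.6   6.6  21.9] 97.05
```

View pics/w2.png

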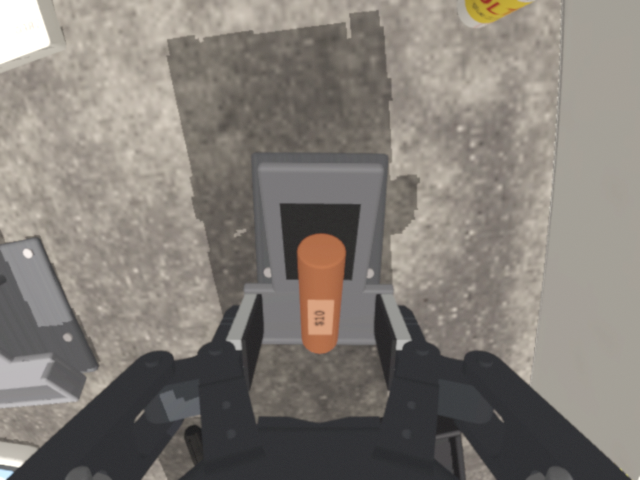

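The roll is centred between the fingers (roll at x≈320, pads at 250 and 388). The fingers still sit a little too far down-slope, level with the cheeks.

Request:
{"fn": "jog_arm", "kwargs": {"series": "50 0 0 0 0"}}

```text
time_s: 3.05
position: [643.6, 6.3, 71.5]
tool_rot: [0.998, -0.06, 0.002, -0.0]
contact_force: [0.5, 0.4, 0.4]
opening: 50.0
grasp_force: 0.0
```

Request:
{"fn": "jog_arm", "kwargs": {"series": "50 3 0 0 0; 50 0 0 0 0; 50 0 0 0 0"}}

```text
time_s: 3.35
position: [646.4, 5.9, 70.7]
tool_rot: [0.998, -0.06, 0.001, -0.0]
contact_force: [-0.3, -0.2, 0.1]
opening: 50.0
grasp_force: 0.0
```

Request:
{"fn": "jog_arm", "kwargs": {"series": "50 1 0 10 0; 50 0 0 8 0; 50 0 0 0 0; 50 0 0 0 0"}}

```text
time_s: 3.75
position: [646.4, 5.8, 50.5]
tool_rot: [0.998, -0.06, -0.001, 0.0]
contact_force: [0.4, 1.3, -0.5]
opening: 50.2
grasp_force: 0.0
```

Request:
{"fn": "jog_arm", "kwargs": {"series": "10 0 0 0 0; 10 0 0 0 0; 10 0 0 0 0; 10 0 0 0 0; 10 0 0 0 0", "force": 35}}

```text
time_s: 4.25
position: [646.9, 5.8, 51.7]
tool_rot: [0.998, -0.06, 0.0, 0.0]
contact_force: [-1.0, -0.2, 2.2]
opening: 14.9
grasp_force: 36.7
```

Request:
{"fn": "jog_arm", "kwargs": {"series": "10 0 0 -15 0; 10 0 0 -30 0; 10 0 0 -35 0; 10 -40 5 0 0; 10 -45 6 0 0; 10 -45 6 0 0; 10 -45 6 0 0; 10 -45 6 0 0"}}

```text
time_s: 5.05
position: [422.7, 3.4, 131.0]
tool_rot: [0.998, -0.06, -0.0, 0.0]
contact_force: [0.3, 0.7, -0.8]
opening: 15.1
grasp_force: 36.3
```

Request:
{"fn": "jog_arm", "kwargs": {"series": "10 0 0 0 -0.14; 10 0 0 0 -0.14; 10 0 0 0 -0.14; 10 0 0 0 -0.14; 10 0 0 0 -0.14; 10 0 0 0 -0.14; 10 0 0 0 -0.14; 10 0 0 0 -0.14"}}

```text
time_s: 5.85
position: [424.6, 3.4, 131.1]
tool_rot: [0.876, 0.482, -0.0, -0.0]
contact_force: [0.1, -0.2, -0.5]
opening: 15.2
grasp_force: 36.3
```

Request:
{"fn": "jog_arm", "kwargs": {"series": "10 0 0 0 -0.14; 10 0 0 0 -0.14; 10 0 0 0 -0.14; 10 0 0 0 -0.14; 10 0 0 0 -0.13; 10 0 0 0 0; 10 0 0 0 0"}}

```text
time_s: 6.55
position: [424.7, 3.4, 131.2]
tool_rot: [0.665, 0.747, -0.0, -0.0]
contact_force: [0.2, -0.5, -1.0]
opening: 15.0
grasp_force: 36.3
```

Run:
```python
from h import *
d=save('wrist','w3');s=manip.state();print(s['position'],s['tool_rot'],s['opening'])
```

```text
[424.69672499   3.40895282 131.2162166 ] [ 6.64663228e-01  7.47143083e-01 -6.75574262e-05 -5.27185725e-05] 15.071561218177804
```

View pics/w3.png

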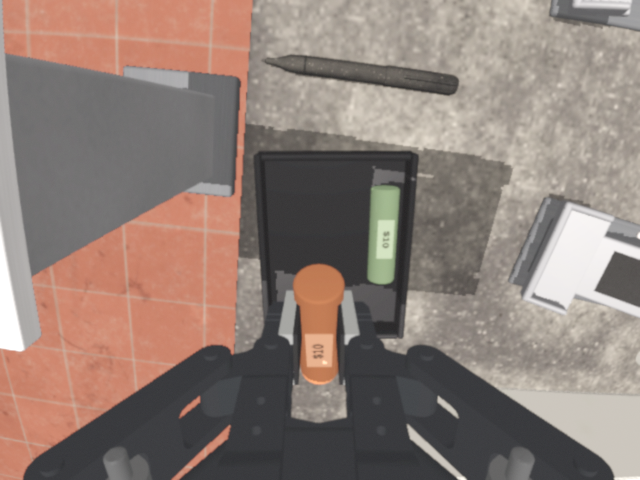

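The roll is held level side to side and tilted in the fingers at (318,320). The tray spans (260–410, 155–335) and is aligned with the roll. I'll check the tray extents in this view before lowering.

Run:
```python
from h import *
D=np.load('w3.npz');X=D['X'];c=D['c'];Z=X[...,2]
for u,v in [(300,220),(263,200),(262,156),(412,156),(405,330),(340,156),(385,215),(330,350),(318,285),(320,378),(282,280),(265,290)]: print(u,v,X[v,u].round(1))
m=np.zeros((480,640),bool);m[145:345,245:425]=1;m&=(Z>18)&(Z<32)
P=X[m];print(len(P),cv2.minAreaRect(P[:,:2].astype(np.float32)))
hsv=cv2.cvtColor(c,cv2.COLOR_BGR2HSV)
g=(hsv[...,0]>40)&(hsv[...,0]<85)&(hsv[...,1]>60)&(Z<35)&(Z>18);print(cv2.minAreaRect(X[g][:,:2].astype(np.float32)))
```

```text
300 220 [409.2   8.9   4.8]
263 200 [381.1  25.2  19.8]
262 156 [378.9  57.3  24.8]
412 156 [482.1  69.5  24.3]
405 330 [ 5.131e+02 -8.340e+01  3.000e-01]
340 156 [432.4  63.5  25.1]
385 215 [470.7  25.5  24.1]
330 350 [431.6 -12.3 138. ]
318 285 [422.   23.4 145.7]
320 378 [430.3 -39.6 124.9]
282 280 [399.4 -44.6   4.6]
265 290 [388.  -45.4  23.9]
6615 ((438.3096923828125, -8.955322265625), (115.40583038330078, 149.9141845703125), 6.976039409637451)
((465.3728332519531, -5.39430046081543), (0.16477011144161224, 30.15896987915039), 6.256905555725098)
```

Request:
{"fn": "jog_arm", "kwargs": {"series": "10 0 -3 30 0; 10 0 0 40 0; 10 0 0 22 0; 10 0 0 0 0; 10 0 0 0 0", "force": 25}}

```text
time_s: 7.1
position: [422.3, 3.0, 39.6]
tool_rot: [0.664, 0.748, 0.0, 0.0]
contact_force: [0.7, 0.3, -0.4]
opening: 15.3
grasp_force: 36.2
```

Request:
{"fn": "jog_arm", "kwargs": {"series": "10 0 0 3 0; 10 0 0 3 0; 10 0 0 3 0; 10 0 0 0 0"}}

```text
time_s: 7.5
position: [422.9, 3.2, 31.2]
tool_rot: [0.664, 0.748, 0.001, 0.001]
contact_force: [0.2, 1.5, 5.2]
opening: 14.8
grasp_force: 37.3
```

Request:
{"fn": "jog_arm", "kwargs": {"series": "12 0 0 2 0; 12 0 0 2 0; 12 0 0 2 0; 12 0 0 0 0", "force": 20}}

```text
time_s: 7.9
position: [423.4, 3.9, 25.7]
tool_rot: [0.664, 0.748, 0.002, 0.001]
contact_force: [-0.5, 5.7, 9.7]
opening: 15.0
grasp_force: 38.2
```

Request:
{"fn": "jog_arm", "kwargs": {"series": "12 0 0 2 0; 12 0 0 2 0; 12 0 0 2 0; 12 0 0 0 0"}}

```text
time_s: 8.3
position: [423.6, 3.8, 19.6]
tool_rot: [0.664, 0.748, 0.002, 0.001]
contact_force: [-0.9, 4.6, 8.1]
opening: 15.2
grasp_force: 38.4
```

Request:
{"fn": "jog_arm", "kwargs": {"series": "12 0 0 2 0; 12 0 0 2 0; 12 0 0 1.5 0; 12 0 0 0 0"}}

```text
time_s: 8.7
position: [423.6, 3.5, 14.0]
tool_rot: [0.664, 0.748, 0.002, 0.001]
contact_force: [0.1, 3.9, 7.5]
opening: 15.3
grasp_force: 38.8
```

Run:
```python
from h import *
d=save('wrist','w4');X=d['X'];c=d['color'];hsv=cv2.cvtColor(c,cv2.COLOR_BGR2HSV)
m=((hsv[...,0]<14))&(hsv[...,1]>130)&(X[...,2]>10)&(X[...,2]<60)&(np.mgrid[0:480,0:640][1]>250)
P=X[m];print(len(P))
for y in range(-60,40,10):
    q=P[(P[:,1]>y)&(P[:,1]<y+10)]
    if len(q)>5: print(y,len(q),np.percentile(q[:,2],[5,95]).round(1),q[:,0].mean().round(1))
s=manip.state();print(s['position'],s['contact_force'])
```

```text
3827
-50 129 [19.9 25.8] 429.6
-40 591 [21.2 26.8] 428.0
-30 168 [21.8 27.1] 427.3
-20 116 [23.8 26.6] 425.9
-10 78 [25.4 27.5] 424.5
0 566 [27.2 31. ] 422.9
10 829 [27.5 32. ] 421.7
20 1350 [15.6 32. ] 421.3
[423.60147184   3.54261447  14.04864219] [0.92536465 4.57039265 7.75330147]
```

Request:
{"fn": "jog_arm", "kwargs": {"series": "12 0 0 1.5 0; 12 0 0 1.5 0; 12 0 0 0 0; 12 0 0 0 0"}}

```text
time_s: 9.15
position: [423.6, 3.6, 11.0]
tool_rot: [0.664, 0.748, 0.002, 0.001]
contact_force: [0.2, 4.4, 7.2]
opening: 15.4
grasp_force: 39.0
```

Request:
{"fn": "jog_arm", "kwargs": {"series": "12 0 0 1 0; 12 0 0 0 0; 18 0 0 0 0; 22 0 0 0 0; 26 0 0 0 0; 30 0 0 0 0; 32 0 0 0 0; 32 0 0 0 0"}}

```text
time_s: 9.95
position: [421.8, 3.0, 8.7]
tool_rot: [0.664, 0.748, -0.0, -0.0]
contact_force: [0.4, 0.8, -0.0]
opening: 31.6
grasp_force: 0.0
```

Request:
{"fn": "jog_arm", "kwargs": {"series": "32 0 0 -10 0; 32 0 0 -25 0; 32 0 0 -45 0; 32 0 0 -50 0; 85 0 0 -50 0; 85 0 0 0 0"}}

```text
time_s: 10.55
position: [426.0, 3.0, 196.0]
tool_rot: [0.664, 0.748, 0.005, 0.006]
contact_force: [-0.3, 0.3, -0.5]
opening: 59.9
grasp_force: 0.0
```

Run:
```python
from h import *
d=save('wrist','w5');s=manip.state();print(s['position'],s['tool_rot'],s['time_s'],s['q'])
X=d['X'];Z=X[...,2];c=d['color']
hsv=cv2.cvtColor(c,cv2.COLOR_BGR2HSV)
m=((hsv[...,0]<14))&(hsv[...,1]>130)&(Z>10)&(Z<60)
P=X[m];print(len(P),cv2.minAreaRect(P[:,:2].astype(np.float32)),np.percentile(P[:,2],[5,50,95]))
```

```text
[423.86536835   3.00548292 192.78254602] [0.66377833 0.74791562 0.00290241 0.00348394] 10.6 [-1.99663001e-02  1.08667079e-01  1.94947479e+00 -1.16676017e-04
  1.07438230e+00 -1.38970818e-01]
1363 ((579.4623413085938, -59.98241424560547), (73.85176086425781, 371.05633544921875), 72.55391693115234) [16.15250729 23.06050053 25.89567722]
```

View pics/w5.png

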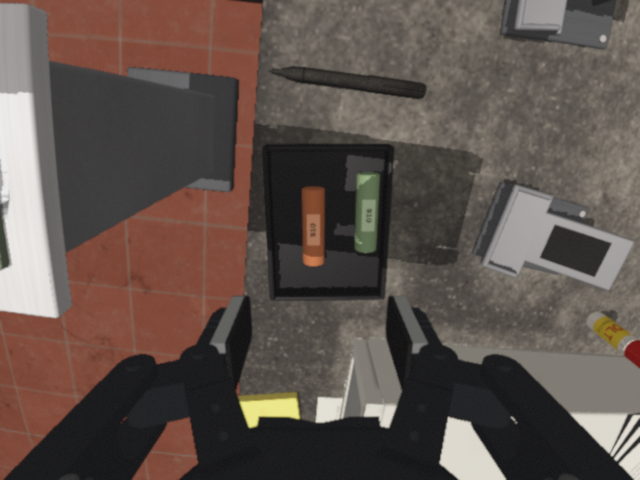

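The orange roll now lies flat in the tray at (314,226), beside the undisturbed green roll at (367,212). Next is the reader.

Request:
{"fn": "jog_arm", "kwargs": {"series": "85 45 9 0 0; 85 45 9 0 0; 85 45 9 0 0; 85 45 9 0 0; 85 45 9 0 0; 85 45 9 0 0; 85 26 4 0 -0.14; 85 0 0 0 -0.14"}}

```text
time_s: 11.4
position: [443.5, 306.8, 187.1]
tool_rot: [0.549, 0.836, -0.001, -0.001]
contact_force: [-0.5, -0.9, -0.3]
opening: 85.1
grasp_force: 0.0
```

Request:
{"fn": "jog_arm", "kwargs": {"series": "85 0 0 0 -0.14; 85 0 0 0 -0.14; 85 0 0 0 -0.14; 85 0 0 0 -0.14; 85 0 0 0 -0.14; 85 0 0 0 -0.14; 85 0 0 0 -0.15; 85 0 0 0 0"}}

```text
time_s: 12.2
position: [443.4, 303.2, 187.5]
tool_rot: [0.091, 0.996, -0.001, -0.001]
contact_force: [0.2, -0.0, 0.1]
opening: 85.0
grasp_force: 0.0
```

Request:
{"fn": "jog_arm", "kwargs": {"series": "85 0 0 0 0; 85 0 0 0 0"}}

```text
time_s: 12.4
position: [444.0, 303.6, 188.3]
tool_rot: [0.092, 0.996, -0.0, -0.0]
contact_force: [-0.8, -0.5, 1.3]
opening: 85.1
grasp_force: 0.0
```

Run:
```python
from h import *
d=save('wrist','w6');s=manip.state();print(s['position'],s['tool_rot'],s['time_s'],s['q'])
X=d['X'];Z=X[...,2]
m=(Z>12)&(Z<24)&(abs(X[...,0]-445)<70)&(abs(X[...,1]-303)<60)
n,l,st,_=cv2.connectedComponentsWithStats(m.astype(np.uint8));k=1+st[1:,4].argmax();P=X[l==k]
print(st[k],cv2.minAreaRect(P[:,:2].astype(np.float32)),np.median(P[:,2]),P.mean(0))
q=P[:,:2]-P[:,:2].mean(0);w,V=np.linalg.eigh(q.T@q);print(np.degrees(np.arctan2(V[1,1],V[0,1])))
```

```text
[444.1035935  303.6938099  188.45730078] [ 9.15979583e-02  9.95795994e-01 -2.72805094e-04 -2.78051011e-04] 12.45 [ 5.78466789e-01  2.93759429e-01  1.71587731e+00 -9.07488030e-05
  1.13273063e+00 -8.08837934e-01]
[ 283  159   75  107 7380] ((445.1874084472656, 306.3158874511719), (66.17313385009766, 99.40483093261719), 80.36223602294922) 18.483243674973465 [442.29136406 306.85719814  18.38034441]
170.26726844895768
```

View pics/w6.png

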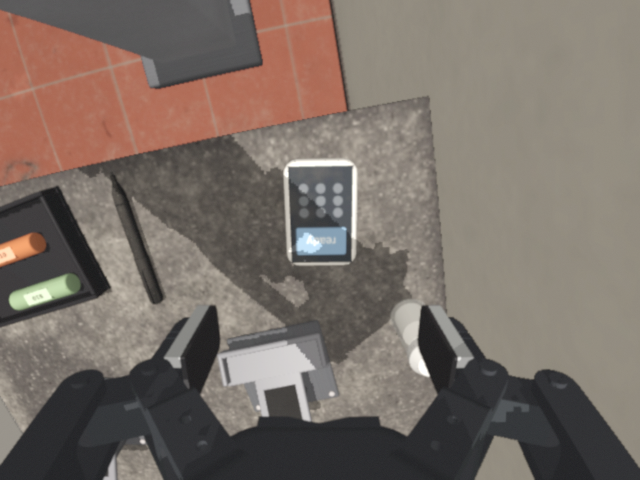

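The reader is face up at (320,212), screen end at the bottom of the picture (+x), clear of the marker, shaker and wide stand. Its fit gives 66.2 × 99.4 mm with the top at z = 18.5, which matches.

Request:
{"fn": "jog_arm", "kwargs": {"series": "85.4 -1 2 45 -0.015; 85.4 0 0 45 0; 85.4 0 0 45 0; 85.4 0 0 30 0; 85.4 0 0 15 0; 85.4 0 0 0 0; 85.4 0 0 0 0", "force": 25}}

```text
time_s: 13.15
position: [446.0, 305.8, 9.1]
tool_rot: [0.084, 0.996, 0.0, 0.0]
contact_force: [-0.7, -0.1, 0.3]
opening: 85.4
grasp_force: 0.0
```

Request:
{"fn": "jog_arm", "kwargs": {"series": "85.4 0 0 6 0; 80 0 0 4 0; 74 0 0 0 0; 72 0 0 0 0; 72 0 0 0 0"}}

```text
time_s: 13.65
position: [445.8, 305.7, -0.9]
tool_rot: [0.083, 0.997, 0.0, 0.0]
contact_force: [-0.2, -0.4, -0.5]
opening: 72.0
grasp_force: 0.0
```

Request:
{"fn": "jog_arm", "kwargs": {"series": "72 0 0 2 0; 69 0 0 0 0; 67 0 0 0 0; 65 0 0 0 0; 63 0 0 0 0; 60 0 0 0 0; 60 0 0 0 0", "force": 25}}

```text
time_s: 14.35
position: [445.7, 305.6, -3.1]
tool_rot: [0.083, 0.997, -0.0, 0.0]
contact_force: [-1.7, -0.1, 3.2]
opening: 65.4
grasp_force: 27.4
```

Request:
{"fn": "jog_arm", "kwargs": {"series": "60 0 0 -10 0; 60 0 0 -30 0; 60 0 0 -40 0; 60 0 0 -40 -0.048; 60 0 0 -20 0; 60 0 0 0 0"}}

```text
time_s: 14.95
position: [447.4, 306.8, 140.4]
tool_rot: [0.059, 0.998, 0.002, 0.003]
contact_force: [-0.0, -0.1, -1.5]
opening: 65.5
grasp_force: 29.1
```

Request:
{"fn": "jog_arm", "kwargs": {"series": "60 -25 -29 0 0; 60 -30 -35 0 0; 60 -30 -35 0 0; 60 -31 -36 0 0; 60 -31 -36 0 0; 60 -31 -36 0 0; 60 -30 -35 0 0; 60 -28 -31 0 0"}}

```text
time_s: 15.75
position: [647.5, 4.4, 134.6]
tool_rot: [0.06, 0.998, -0.0, -0.002]
contact_force: [1.0, 0.5, -1.0]
opening: 65.3
grasp_force: 29.1
```

Request:
{"fn": "jog_arm", "kwargs": {"series": "60 0 0 0 0; 60 0 0 0 0; 60 0 0 0 0"}}

```text
time_s: 16.05
position: [646.3, 7.4, 135.4]
tool_rot: [0.059, 0.998, 0.0, -0.002]
contact_force: [-0.6, 0.7, -1.6]
opening: 65.2
grasp_force: 29.1
```

Run:
```python
from h import *
d=save('wrist','w7');s=manip.state();print(s['position'],s['tool_rot'],s['time_s'],s['opening'])
```

```text
[646.40887214   7.73421437 135.90889902] [ 5.87511328e-02  9.98271998e-01  7.22157665e-05 -1.14735472e-03] 16.1 65.67331355037177
```

View pics/w7.png

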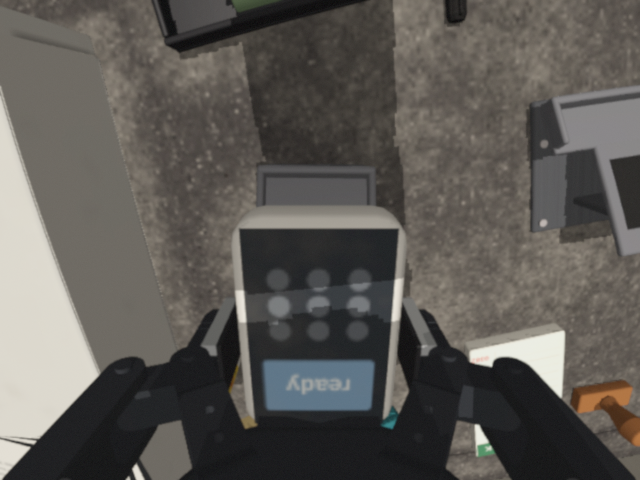

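The reader is held square above the stand. The ledge and cheeks show at (258–376, 165–205), and the reader's foot end at (240–404, 210). I'll measure the relative lateral offset in this one view.

```bash
cat > rel.py <<'E'
import sys
from h import *
tag=sys.argv[1]
D=np.load(tag+'.npz');X=D['X'];Z=X[...,2]
s=manip.state();M=R.from_quat(s['tool_rot']).as_matrix();T=(X-s['position'])@M
print('tool yaw',np.arctan2(M[1,0],M[0,0]))
def rect(m,t):
    n,l,st,_=cv2.connectedComponentsWithStats(m.astype(np.uint8));k=1+st[1:,4].argmax();P=T[l==k]
    r=cv2.minAreaRect(P[:,:2].astype(np.float32));W=X[l==k]
    print(t,len(P),st[k][:4],'tool c',np.round(r[0],1),np.round(r[1],1),round(r[2],2),'y 1/99%',np.percentile(P[:,1],[1,99]).round(1),'x',np.percentile(P[:,0],[1,99]).round(1),'z',np.percentile(W[:,2],[5,50,95]).round(1))
v,u=np.mgrid[0:480,0:640]
rect((v>150)&(v<215)&(u>240)&(u<395)&(Z>22)&(Z<60),'ledge/cheeks')
rect((v>195)&(v<410)&(u>225)&(u<420)&(Z>130)&(T[...,0]>12),'reader')
E
python3 rel.py w7
```

```text
tool yaw 3.024022618719984
ledge/cheeks 4719 [256 165 120  42] tool c [38.4 -1.4] [28.2 82. ] 0.35 y 1/99% [-41.2  38.8] x [24.9 52.4] z [23.8 29.6 38.7]
reader 17556 [231 205 176 108] tool c [31.2  0.6] [66.5 38.4] 89.99 y 1/99% [-30.7  31.9] x [12.5 50.1] z [149.8 156.9 158. ]
```

Request:
{"fn": "jog_arm", "kwargs": {"series": "60 -1 -1.6 25 0; 60 0 0 28 0; 60 0 0 12 0; 60 0 0 0 0; 60 0 0 0 0; 60 0 0 0 0"}}

```text
time_s: 16.7
position: [649.4, 5.2, 73.4]
tool_rot: [0.059, 0.998, 0.0, 0.002]
contact_force: [0.3, 0.0, -1.7]
opening: 65.2
grasp_force: 29.1
```

Request:
{"fn": "jog_arm", "kwargs": {"series": "60 0 0 3 0; 60 0 0 3 0; 60 0 0 2 0; 60 0 0 0 0; 60 0 0 0 0"}}

```text
time_s: 17.2
position: [648.5, 4.8, 64.2]
tool_rot: [0.059, 0.998, -0.0, 0.0]
contact_force: [-2.3, 0.5, 3.1]
opening: 65.5
grasp_force: 29.6
```

Request:
{"fn": "jog_arm", "kwargs": {"series": "60 0 0.8 2 0; 60 0 0 2 0; 60 0 0 2 0; 60 0 0 0 0; 60 0 0 0 0"}}

```text
time_s: 17.7
position: [647.3, 5.1, 57.8]
tool_rot: [0.059, 0.998, -0.0, -0.001]
contact_force: [-5.2, -1.6, 3.4]
opening: 65.5
grasp_force: 30.4
```

Run:
```python
from h import *
d=save('wrist','w8');s=manip.state();print(s['position'],s['tool_rot'],s['contact_force'],s['opening'])
T=(d['X']-s['position'])@R.from_quat(s['tool_rot']).as_matrix();Z=d['X'][...,2];np.savez('w8.npz',X=d['X'],T=T)
# reader top profile along tool x at y~0, and lateral extents at each height/row
for x in range(10,64,4):
    m=(abs(T[...,0]-x)<2)&(abs(T[...,1])<48)&(Z>20)
    t=T[m];z=Z[m]
    if len(z): 
        c=abs(t[:,1])<20; r=z>np.median(z[c])-6
        print(x,'zmid',np.median(z[c]).round(1),'y of top',np.percentile(t[r][:,1],[1,99]).round(1),'low',np.percentile(t[~r][:,1],[1,99]).round(1) if (~r).sum()>5 else '')
```

```text
[647.36883009   5.16743363  57.75802997] [ 5.94532140e-02  9.98230201e-01 -4.53957158e-04 -1.25526412e-03] [-5.04788327 -1.95844384  3.16129353] 65.29393218177425
10 zmid 137.7 y of top [-27.1  29. ] low [-42.8  44.5]
14 zmid 135.5 y of top [-29.   31.8] low [-44.   45.9]
18 zmid 144.5 y of top [-28.   29.8] low [-32.9  34.7]
22 zmid 78.0 y of top [-30.2  31.9] low 
26 zmid 76.4 y of top [-30.7  32.6] low [-40.1  41.8]
30 zmid 75.9 y of top [-30.8  32.9] low [-39.2  41.8]
34 zmid 75.3 y of top [-30.8  32.8] low [-39.5  42. ]
38 zmid 74.7 y of top [-30.6  32.6] low [-39.8  42.1]
42 zmid 73.7 y of top [-30.   32.2] low [-38.6  41. ]
46 zmid 72.9 y of top [-27.9  30. ] low [-39.   41.2]
50 zmid 63.5 y of top [-24.1  25.9] low [-38.8  40.7]
54 zmid 32.1 y of top [-38.4  40.3] low
```

Request:
{"fn": "jog_arm", "kwargs": {"series": "60 0 0 2 0; 60 0 0 2 0; 60 0 0 2 0; 60 0 0 0 0; 60 0 0 0 0"}}

```text
time_s: 18.25
position: [647.1, 5.2, 51.6]
tool_rot: [0.059, 0.998, -0.0, -0.002]
contact_force: [-4.9, -2.1, 3.5]
opening: 65.3
grasp_force: 30.9
```

Request:
{"fn": "jog_arm", "kwargs": {"series": "60 0 0 2 0; 60 0 0 2 0; 60 0 0 1 0; 60 0 0 0 0; 60 0 0 0 0"}}

```text
time_s: 18.75
position: [647.3, 5.2, 46.6]
tool_rot: [0.059, 0.998, -0.0, -0.001]
contact_force: [-5.1, -1.3, 4.2]
opening: 65.5
grasp_force: 31.5
```

```bash
cat > prof.py <<'E'
from h import *
d=save('wrist','w9');s=manip.state();print(s['position'].round(1),s['tool_rot'].round(4),s['contact_force'].round(1),s['opening'])
T=(d['X']-s['position'])@R.from_quat(s['tool_rot']).as_matrix();Z=d['X'][...,2]
for x in range(20,66,3):
    m=(abs(T[...,0]-x)<1.5)&(abs(T[...,1])<48)&(Z>15)&(Z<100)
    t=T[m];z=Z[m];c=abs(t[:,1])<20
    if c.sum()>5:
        r=z>np.median(z[c])-4
        print(x,'zmid',np.median(z[c]).round(1),'top y',np.percentile(t[r][:,1],[1,99]).round(1),'low',np.percentile(t[~r][:,1],[1,99]).round(1) if (~r).sum()>5 else '')
E
python3 prof.py
```

```text
[647.3   5.2  46.6] [ 5.940e-02  9.982e-01 -4.000e-04 -1.300e-03] [-4.6 -1.5  3.1] 65.37581783300871
20 zmid 62.7 top y [-30.7  32.4] low [-39.6  39.8]
23 zmid 61.7 top y [-30.6  32.6] low [-38.9  41.1]
26 zmid 60.5 top y [-30.6  32.5] low [-39.9  41.3]
29 zmid 59.5 top y [-30.7  32.5] low [-39.2  41.3]
32 zmid 58.4 top y [-30.5  32.6] low [-39.4  41.6]
35 zmid 57.4 top y [-30.7  32.7] low [-39.9  41.8]
38 zmid 56.3 top y [-30.5  32.6] low [-39.4  41.8]
41 zmid 55.0 top y [-29.7  31.8] low [-39.1  41. ]
44 zmid 53.5 top y [-28.   29.7] low [-38.9  41. ]
47 zmid 51.2 top y [-24.7  26.8] low [-39.2  41. ]
50 zmid 33.2 top y [-38.6  41. ] low 
53 zmid 32.2 top y [-38.3  40.2] low
```

Request:
{"fn": "jog_arm", "kwargs": {"series": "60 0 0 1.5 0; 60 0 0 1.5 0; 60 0 0 0 0; 60 0 0 0 0"}}

```text
time_s: 19.2
position: [647.6, 5.2, 43.7]
tool_rot: [0.059, 0.998, -0.0, -0.001]
contact_force: [-4.8, -2.7, 3.7]
opening: 65.4
grasp_force: 31.9
```

Request:
{"fn": "jog_arm", "kwargs": {"series": "60 0 0 1 0; 60 0 0 1 0; 60 0 0 0 0; 60 0 0 0 0"}}

```text
time_s: 19.6
position: [647.9, 5.3, 41.8]
tool_rot: [0.059, 0.998, -0.0, -0.001]
contact_force: [-4.8, -2.8, 4.1]
opening: 65.0
grasp_force: 32.2
```

```bash
python3 prof.py
```

```text
[647.9   5.3  41.8] [ 5.940e-02  9.982e-01 -4.000e-04 -7.000e-04] [-6.  -1.4  3.9] 65.29346837143277
20 zmid 56.3 top y [-30.6  32.6] low [-39.5  40.2]
23 zmid 55.0 top y [-30.6  32.6] low [-38.7  40.7]
26 zmid 53.6 top y [-30.7  32.8] low [-39.8  41.5]
29 zmid 52.2 top y [-30.3  32.7] low [-39.9  41.9]
32 zmid 50.8 top y [-30.5  32.7] low [-39.5  41.6]
35 zmid 49.4 top y [-30.6  32.7] low [-39.6  41.2]
38 zmid 48.1 top y [-30.2  32.2] low [-39.9  41.4]
41 zmid 46.6 top y [-29.2  31.3] low [-39.   41.4]
44 zmid 43.9 top y [-26.9  29. ] low [-38.9  40.8]
47 zmid 40.0 top y [-37.   38.3] low [-39.3  41.5]
50 zmid 33.1 top y [-38.6  40.9] low 
53 zmid 32.4 top y [-38.4  40.3] low
```

Request:
{"fn": "jog_arm", "kwargs": {"series": "60 0 0 0.7 0; 60 1.8 0 0.8 0; 60 1.8 0 0.8 0; 60 0 0 0 0; 60 0 0 0 0"}}

```text
time_s: 20.15
position: [647.1, 5.7, 41.2]
tool_rot: [0.059, 0.998, -0.0, 0.003]
contact_force: [-1.5, -1.9, 7.8]
opening: 65.1
grasp_force: 32.5
```

Request:
{"fn": "jog_arm", "kwargs": {"series": "60 0.9 0 0.4 0; 60 0.9 0 0.4 0; 60 0 0 0 0; 60 0 0 0 0"}}

```text
time_s: 20.55
position: [645.7, 6.2, 40.5]
tool_rot: [0.059, 0.998, -0.0, 0.003]
contact_force: [0.2, -0.8, 7.4]
opening: 65.3
grasp_force: 32.6
```

```bash
python3 prof.py
```

```text
[645.8   6.2  40.6] [ 0.0592  0.9982 -0.      0.0032] [ 0.2 -1.4  7.1] 65.46566583034844
20 zmid 54.9 top y [-30.7  32.6] low [-38.5  39.7]
23 zmid 53.6 top y [-30.6  32.7] low [-40.1  40.9]
26 zmid 52.2 top y [-30.8  32.8] low [-40.7  41.1]
29 zmid 50.7 top y [-30.5  32.8] low [-40.1  40.5]
32 zmid 49.4 top y [-30.6  32.7] low [-39.9  40.6]
35 zmid 47.9 top y [-30.5  32.6] low [-40.4  40.7]
38 zmid 46.6 top y [-30.   32.4] low [-40.3  40.5]
41 zmid 45.2 top y [-29.1  31.3] low [-39.9  40.8]
44 zmid 43.0 top y [-26.9  28.9] low [-40.   40.6]
47 zmid 33.8 top y [-39.5  40.4] low 
50 zmid 32.9 top y [-39.2  39.9] low 
53 zmid 31.6 top y [-39.   37.2] low
```

Request:
{"fn": "jog_arm", "kwargs": {"series": "60 0.9 -0.3 0.4 0; 60 0.9 -0.3 0.4 0; 60 0.9 0 0.4 0; 60 0 0 0 0; 60 0 0 0 0"}}

```text
time_s: 21.1
position: [643.4, 6.2, 39.4]
tool_rot: [0.059, 0.998, 0.0, 0.004]
contact_force: [0.2, 0.4, 7.7]
opening: 65.6
grasp_force: 32.5
```

```bash
python3 prof.py | tail -8
```

```text
29 zmid 49.7 top y [-30.7  32.7] low [-40.3  40.8]
32 zmid 48.3 top y [-30.5  32.9] low [-40.3  41. ]
35 zmid 46.9 top y [-30.4  32.5] low [-39.8  41.2]
38 zmid 45.5 top y [-30.3  32.3] low [-39.8  41.3]
41 zmid 44.1 top y [-29.   31.3] low [-40.3  40.9]
44 zmid 42.2 top y [-26.8  29.2] low [-39.6  40.9]
47 zmid 33.6 top y [-38.8  39.9] low 
50 zmid 31.9 top y [-38.8  39.3] low
```

Request:
{"fn": "jog_arm", "kwargs": {"series": "60 0.9 0 0.4 0; 60 0.9 0 0.4 0; 60 0 0 0 0; 60 0 0 0 0"}}

```text
time_s: 21.55
position: [643.5, 6.2, 39.5]
tool_rot: [0.059, 0.998, 0.0, 0.006]
contact_force: [3.8, -1.1, 8.7]
opening: 65.1
grasp_force: 32.6
```

Request:
{"fn": "jog_arm", "kwargs": {"series": "60 0.9 0 0.4 0; 60 0 0 0 0; 60 0 0 0 0"}}

```text
time_s: 21.85
position: [643.4, 6.2, 39.4]
tool_rot: [0.059, 0.998, 0.0, 0.007]
contact_force: [5.4, -0.7, 9.6]
opening: 65.3
grasp_force: 32.7
```

The arm has stopped against the ledge (x-force rising, position matches the prediction of about 644). I'll relax the command, then release.

Request:
{"fn": "jog_arm", "kwargs": {"series": "60 -1.5 0 -1 0; 60 0 0 0 0; 65 0 0 0 0; 67 0 0 0 0; 70 0 0 0 0; 75 0 0 0 0; 80 0 0 0 0; 80 0 0 0 0"}}

```text
time_s: 22.65
position: [638.9, 6.2, 36.9]
tool_rot: [0.059, 0.998, -0.0, -0.0]
contact_force: [-0.3, 0.9, 1.2]
opening: 80.3
grasp_force: 0.0
```

Request:
{"fn": "jog_arm", "kwargs": {"series": "82 0 0 -5 0; 82 0 0 -15 0; 82 0 0 -30 0; 82 0 0 -45 0; 82 0 0 -45 0; 82 20 0 -20 0; 82 0 0 0 0; 82 0 0 0 0"}}

```text
time_s: 23.45
position: [619.2, 8.6, 197.6]
tool_rot: [0.059, 0.998, -0.0, 0.0]
contact_force: [-0.1, -0.2, -1.0]
opening: 81.9
grasp_force: 0.0
```

Run:
```python
from h import *
d=save('wrist','w10');s=manip.state();print(s['time_s'],s['position'],s['opening'])
X=d['X'];rel=X-np.array([649.3,6.15,45.1]);a=np.radians(-6.75);t=np.radians(25)
ex=np.array([np.cos(a)*np.cos(t),np.sin(a)*np.cos(t),np.sin(t)]);ey=np.array([-np.sin(a),np.cos(a),0]);ez=np.cross(ex,ey)
L=np.stack([rel@ex,rel@ey,rel@ez],-1)
m=(L[...,2]>15)&(L[...,2]<24)&(abs(L[...,0])<62)&(abs(L[...,1])<45)
P=L[m];print(len(P),cv2.minAreaRect(P[:,:2].astype(np.float32)),np.percentile(P,[1,50,99],axis=0).round(1))
A=np.c_[P[:,:2],np.ones(len(P))];print(np.linalg.lstsq(A,P[:,2],rcond=None)[0])
```

```text
23.5 [619.02081091   8.52182165 196.44615483] 82.02950529803623
8824 ((-0.4389762878417969, 0.19004440307617188), (65.69175720214844, 98.58434295654297), 89.8992691040039) [[-48.3 -31.4  16. ]
 [  0.7   0.3  18.7]
 [ 47.8  32.   20.4]]
[-1.13316279e-03 -3.61662205e-03  1.86720111e+01]
```

View pics/w10.png

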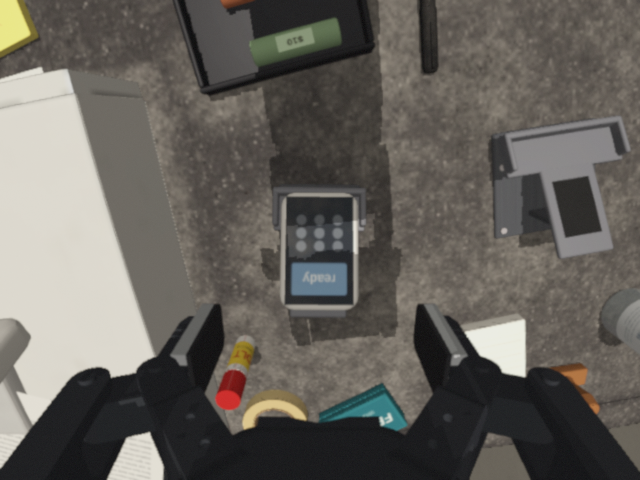

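The reader lies at (320,250) between the cheeks, screen end uppermost. Its face fits parallel to the plate, 18.7 mm above it, and its centre is within 0.5 mm of the seat. The other things are undisturbed, so I'm handing in.

```bash
python3 -c "
from station import manip
print(manip.close_job())"
```

```text
the job is handed in; nothing more can be done
None
```

The job is handed in at about 23.5 s: the coin roll lies flat on the tray floor, the card reader lies flat in the narrow stand against its ledge, screen end up, and nothing else looked disturbed in the last pictures.

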